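# Deal the last two biscuits

## Robot

A 7-joint arm with a two-finger parallel gripper is mounted at the origin on a cart in front of the work surface, level with it; the furniture and walls round the work are solid. World frame = base frame: x ahead of the robot, y to its left, z up, the work surface at z = 0. Lengths are in mm, angles in rad, forces in N, time in s.
With the tool pointing down it reaches from about 425 to 950 mm from the base axis. Payload 4.7 kg.
Tool frame: the origin (TCP) lies between the finger pads; the fingertips stand 19 mm ahead of it and the grasp point (between the pads) is the TCP (robot.tips_ahead is the distance from the TCP to the fingertips, in mm); z points along the fingers, y is the line along which they close (so a half turn about z gives the same grasp; the last joint's range is limited). The gripper opens to 87 mm and grips with 3 to 60 N. Pads are 19 mm wide; open, the fingers measure 117 mm over their backs; the gripper's body (75 mm by 190 mm) begins 51 mm behind the grasp point.
Start: joints at [1.246, 0.469, -0.049, 1.532, 0.024, 1.141, -0.082], TCP at [196.813, -645.689, 220.873] pointing down, gripper open.
Joint ranges: [-2.59, 2.59], [-0.33, 1.99], [-1.39, 1.29], [0.1, 2.45], [-1.04, 4.18], [0.21, 1.99], [-2.66, 2.66]. Speed limits (rad/s): [2.57, 2.57, 3.14, 3.14, 3.14, 3.14, 3.14].

## Interface

Orientations are given as a unit quaternion [x, y, z, w].
In Python, from rig import robot gives the robot as it stands.
- The arm moves only by the shell command python3 -m crank 'ROWS' [FORCE]. ROWS is JSON, a list of rows, each an object with "claw": the finger opening in cm, from 0 to 8.7; "travel": the shift along the tool's x, y, z in cm, a list of three; "delta_rot": the turn, a rotation vector about the tool's x, y, z in rad, a list of three. In form: [{"claw": claw, "travel": [dx, dy, dz], "delta_rot": [rx, ry, rz]}, ...]. A call has 1 to 5 rows; each row is the pose to reach, as a shift and turn from the pose commanded when the call began, along the tool's axes at that moment; what a row does not reach only later rows make up. A row lasts 1/8 s, in which the tool goes at most 62.5 mm and 10.7 degrees, less where a joint would pass 70% of its speed; a pose out of reach is approached as far as the arm can. A call with a gripper value outside its range is refused whole. The fingers move at their own pace and stop on an object; FORCE is the grip in N (left out, the last holds). Time passes only in rows, so rows that repeat a pose let the fingers close. It gives the time, the measured TCP pose, the force, the opening and the grip force at its end, in the units of the state.
- robot.get_state(): the state, without advancing time (a new reading comes with each control period).
- robot.capture(name): name is "side" or "top" or "wrist"; returns a dict with "pixels" (480x640x3 uint8, blue, green, red), "z_map" (480x640 float32, mm along the optical axis (not along the pixel's ray), 0 where there is no reading), "intrinsics" (3x3 intrinsics, pixels), "D" ([k1, k2, p1, p2, k3] as OpenCV has them; the pictures are not rectified), "rvec" (rotation vector, rad) and "tvec" (3), from world to camera coordinates, as OpenCV has them. Camera axes: x right, y down, z forward; pixel columns grow to the right and rows downward; lengths in mm; the calibration is good to about 2 mm. A picture is of the moment at which its call begins.
- robot.finish_job(): hands the job in; it is judged then, once.
Trained networks look in a picture, given as the dict that the camera call returned (one of the last four; its "shot" number tells which), for a name from the list of things; names that differ only in an ending like _2 or _b are one class to them, and where a whole thing is asked for, a point or a joint stands for the part that bears it (a point fixed in the world has none). Each returns a list of dicts, best first, with "conf" (0 to 1); they miss things now and then, are a little off and sometimes report something else, mostly with a low value. They report only what shows in the picture. A call takes as long as a camera call. They do not tell look-alikes from the thing itself.
- robot.look_for(picture, name): "position" ([x, y, z] in mm, in the coordinates of the camera as it stood for that picture, good to about 4 mm: the middle of the surface that is visible of it).
The state is a dict: "time_s": time; "joints": joint angles; "joint_vel": joint speeds; "joint_efforts": joint torques, N m; "tcp_pos": TCP position; "orientation": TCP orientation; "ft_force": force on the tool from outside, world axes, zero at the start; "ft_torque": the same for the moment, N m; "width": finger opening in mm; "grasp_force": force on a finger pad.
Only numpy, scipy, OpenCV 4.12 (cv2) and the standard library are available. Lean on these libraries where they do the work, as an engineer would, in place of code of your own. Each camera call takes 0.05 s, during which the arm holds its last target. There are 200 camera calls.

## Task

Deal the two chocolate-chip biscuits from the wooden board on to the two plates in turn, one to each: first one on the blue plate, then the other on the cream plate, so that both plates hold the same number. Set each biscuit down flat in the middle of its plate and let go; do not drop it from a height.

Things in the scene. Friction and masses are not known exactly. Their poses are not given: they have to be found in the camera images.
- biscuit_1_center (a point): One chocolate-chip biscuit: a firm dark-brown disc 56 mm across and 18 mm thick, about 35 g, lying flat on the 20 mm thick pale wooden board in the middle of the table (the two biscuits lie 80 to 97 mm apart, centre to centre). This point is the biscuit's centre, half-way up; its z axis points up through the flat faces. The round red thing of like size on the table is a jar lid, not a biscuit.
- biscuit_2_center (a point): The other chocolate-chip biscuit: a firm dark-brown disc 56 mm across and 18 mm thick, about 35 g, lying flat on the 20 mm thick pale wooden board in the middle of the table (the two biscuits lie 80 to 97 mm apart, centre to centre). This point is the biscuit's centre, half-way up; its z axis points up through the flat faces. The round red thing of like size on the table is a jar lid, not a biscuit.
- blue_plate: Blue dinner plate, served first. The plate is 210 mm across and 19 mm high at the rim, does not move, and its flat middle, 7 mm above the table and about 160 mm across, lies inside a rim that rises gently. Origin: centre of its underside, on the table; z up. The blue and the cream plate stand on either side of the board, either way round.
- cream_plate: Cream-white dinner plate, served second. The plate is 210 mm across and 19 mm high at the rim, does not move, and its flat middle, 7 mm above the table and about 160 mm across, lies inside a rim that rises gently. Origin: centre of its underside, on the table; z up. The blue and the cream plate stand on either side of the board, either way round.
Mind the look-alikes: they are no part of the job. What is shaped like the part that bears biscuit_1_center but pink or purple is not meant.

How it is judged:
By the outcome, as a careful person would: the job done as asked, in the order asked, and still so for the second after the job is handed in, with the robot touching nothing.
It also fails if it takes over 50 s, if anything falls off the work surface, if the arm or the gripper's body presses on something with over 40 N, if the wrist force passes 120 N, or if a joint passes its speed limit or range.

## Working session

There is one attempt and no reset: what is moved stays moved. The work goes in short steps, Python scripts to look and compute and a shell command to move; the robot and the scene stay as the last step left them, time stands still between calls to the robot, and variables do not carry over. Pictures are saved under pics/ and viewed, at most 10 in all, crops included, and the job is handed in when it is done.

```bash
mkdir -p pics; cat > h.py <<'E'
import numpy as np, cv2
from rig import robot
def cam(p): 
    R=cv2.Rodrigues(np.array(p["rvec"],float))[0]; return R,np.array(p["tvec"],float).ravel()
def c2w(p,X):
    R,t=cam(p); return R.T@(np.array(X)-t)
def ray(p,uv):
    K=np.array(p["intrinsics"],float);D=np.array(p["D"],float)
    n=cv2.undistortPoints(np.array([[uv]],float),K,D).ravel()
    R,t=cam(p); return -R.T@t, R.T@np.array([n[0],n[1],1])
def pix(p,uv):
    c,d=ray(p,uv); z=float(p["z_map"][int(round(uv[1])),int(round(uv[0]))]); return c+d*z
def onz(p,uv,z):
    c,d=ray(p,uv); return c+d*(z-c[2])/d[2]
E
python3 - <<'E'
from h import *
s=robot.get_state();print(s["tcp_pos"],s["orientation"],s["time_s"])
for n in("top","side"):
    p=robot.capture(n);cv2.imwrite(f"pics/{n}0.png",p["pixels"])
    for o in("biscuit_1_center","blue_plate","cream_plate"):
        for r in robot.look_for(p,o):
            X=np.array(r["position"],float);R,t=cam(p)
            uv=cv2.projectPoints(X.reshape(1,3),np.zeros(3),np.zeros(3),np.array(p["intrinsics"],float),np.array(p["D"],float))[0].ravel()
            print(n,o,round(r["conf"],2),c2w(p,X).round(1),uv.round())
E
```

```text
[ 196.59787114 -645.1231538   219.81258157] [ 9.89077449e-01  1.47393643e-01 -1.85495758e-04 -9.38056792e-04] 0.0
top biscuit_1_center 0.77 [468.1 -13.1  39. ] [300. 258.]
top biscuit_1_center 0.69 [ 620.2 -126.7   21.9] [355. 183.]
top biscuit_1_center 0.56 [358.1  37.8  17.1] [275. 315.]
top blue_plate 0.65 [ 454.4 -234.6    9.5] [409. 264.]
top blue_plate 0.15 [475.  208.5   8.6] [192. 258.]
top cream_plate 0.75 [473.6 210.    9.8] [191. 259.]
side biscuit_1_center 0.86 [466.3 -20.9  39.9] [294. 252.]
side biscuit_1_center 0.85 [360.6  29.5  19.7] [238. 247.]
side biscuit_1_center 0.72 [ 623.6 -140.9   22.8] [396. 304.]
side blue_plate 0.57 [ 452.6 -233.9    8. ] [274. 354.]
side cream_plate 0.59 [480.4 217.5   8.8] [310. 206.]
```

View pics/top0.png

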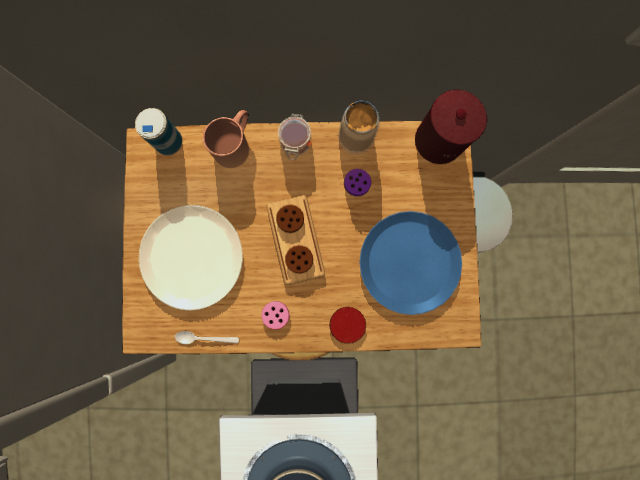

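View pics/side0.png

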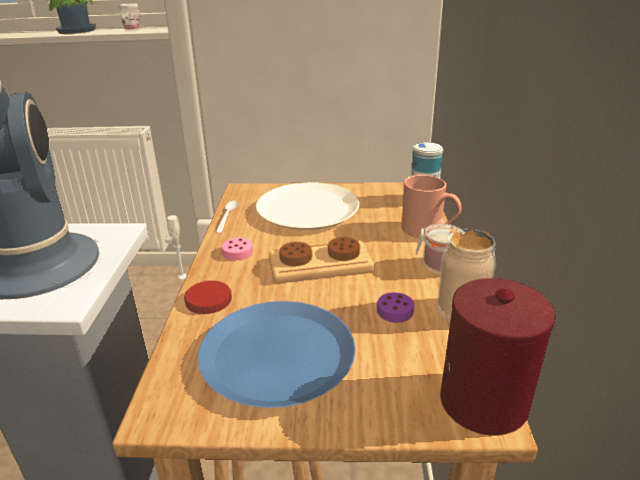

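```bash
python3 - <<'E'
from h import *
P={}
def blobs(m,lo):
    n,l,st,c=cv2.connectedComponentsWithStats(cv2.morphologyEx(m.astype(np.uint8),cv2.MORPH_CLOSE,np.ones((5,5))))
    return [(c[i],st[i]) for i in range(1,n) if st[i][4]>lo]
for n,(x0,y0,x1,y1) in (("top",(262,190,330,290)),("side",(260,225,385,285))):
    p=robot.capture(n);im=p["pixels"];P[n]=p
    g=im[y0:y1,x0:x1].max(2)<115
    for c,s in blobs(g,80):
        uv=c+[x0,y0]; print(n,uv.round(1),s,pix(p,uv).round(1), onz(p,uv,36).round(1))
p=P["top"];im=p["pixels"].astype(int);hsv=cv2.cvtColor(p["pixels"],cv2.COLOR_BGR2HSV)
for nm,m in(("blue",(hsv[...,0]>95)&(hsv[...,0]<125)&(hsv[...,1]>100)),("cream",(hsv[...,1]<75)&(hsv[...,2]>150))):
    m=m.copy();m[:195]=0;m[320:]=0
    for c,s in blobs(m,3000):
        e=np.array([s[0]+s[2]/2-.5,s[1]+s[3]/2-.5]);print(nm,c,s,pix(p,c).round(1),onz(p,e,17).round(1))
        w=[onz(p,(s[0]-.5,e[1]),19),onz(p,(s[0]+s[2]-.5,e[1]),19)];print("diam",np.linalg.norm(w[0]-w[1]))
# board cross profile in top camera height
z=p["z_map"]
for v in(225,240,255):print([tuple(pix(p,(u,v)).round().astype(int)) for u in range(264,330,4)])
a=cv2.resize(P["top"]["pixels"][185:295,250:340],None,fx=5,fy=5,interpolation=cv2.INTER_CUBIC)
cv2.imwrite("pics/crop1.png",a)
E
```

```text
top [289.9 218.8] [ 10  15  37  28 643] [546.5   4.9  41.4] [547.3   5.1  36. ]
top [298.1 259.5] [ 19  56  37  28 679] [466.   -9.9  39. ] [466.2  -9.8  36. ]
side [339.7 252.5] [ 68  14  27  21 234] [541.9 -18.7  37.6] [541.9 -15.9  36. ]
side [290.  260.1] [ 20  27  24  14 151] [460.3 -38.7  34.9] [460.5 -40.4  36. ]
blue [410.35966428 262.56603308] [ 360  212  102  102 8102] [ 457.1 -237.2    6.9] [ 456.7 -235.5   17. ]
diam 207.77691611731163
cream [190.31303835 257.23551622] [ 140  205  102  105 8475] [476.4 210.7   9.8] [476.4 208.4  17. ]
diam 209.9975374273662
[(np.int64(541), np.int64(60), np.int64(-1)), (np.int64(541), np.int64(52), np.int64(0)), (np.int64(538), np.int64(42), np.int64(19)), (np.int64(537), np.int64(34), np.int64(23)), (np.int64(535), np.int64(25), np.int64(36)), (np.int64(535), np.int64(17), np.int64(38)), (np.int64(534), np.int64(9), np.int64(41)), (np.int64(535), np.int64(1), np.int64(36)), (np.int64(534), np.int64(-7), np.int64(40)), (np.int64(534), np.int64(-15), np.int64(37)), (np.int64(536), np.int64(-22), np.int64(22)), (np.int64(536), np.int64(-30)
[... 1077 characters left out ...]
t64(52), np.int64(4)), (np.int64(479), np.int64(44), np.int64(0)), (np.int64(478), np.int64(36), np.int64(3)), (np.int64(477), np.int64(27), np.int64(22)), (np.int64(477), np.int64(19), np.int64(19)), (np.int64(475), np.int64(10), np.int64(39)), (np.int64(475), np.int64(2), np.int64(37)), (np.int64(475), np.int64(-6), np.int64(41)), (np.int64(475), np.int64(-14), np.int64(40)), (np.int64(475), np.int64(-22), np.int64(40)), (np.int64(474), np.int64(-30), np.int64(41)), (np.int64(475), np.int64(-37), np.int64(37)), (np.int64(475), np.int64(-45), np.int64(24)), (np.int64(476), np.int64(-53), np.int64(15)), (np.int64(477), np.int64(-62), np.int64(1)), (np.int64(476), np.int64(-70), np.int64(3))]
```

View pics/crop1.png

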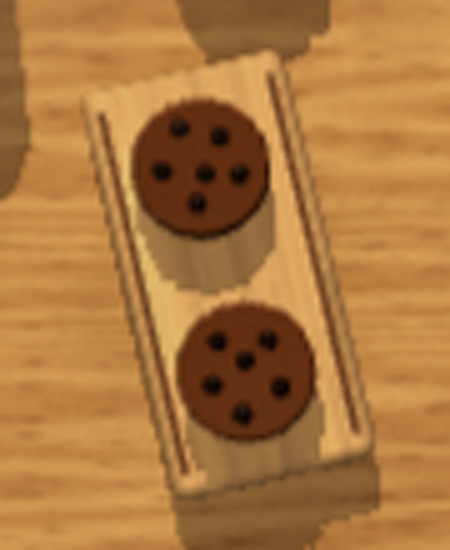

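The four biscuit-like discs in the top view are brown (290,219), brown (299,259), pink (275,316) and purple (357,182); the red disc at (348,325) is the lid. The crop shows that the two brown discs lie on the pale board, so those two are meant. The blue plate is at (410,263) and the cream plate at (191,258).

Next I'll compute the approach.

```bash
cat >> h.py <<'E'
from scipy.spatial.transform import Rotation as Ro
def go(t):
    s=robot.get_state();R=Ro.from_quat(s["orientation"])
    print("travel cm",(R.inv().apply(np.array(t)-s["tcp_pos"])/10).round(2),"tcp",np.round(s["tcp_pos"],1),"yaw",np.round(np.arctan2(*R.as_matrix()[1::-1,0]),3),"t",s["time_s"])
E
python3 -c "
from h import *
go([490,-5,220])"
```

```text
travel cm [ 46.72 -52.74   0.08] tcp [ 196.8 -645.7  220.8] yaw 0.296 t 0.5
```

```bash
python3 -m crank '[{"claw":7.6,"travel":[4.1,-4.6,0],"delta_rot":[0,0,0]},{"claw":7.6,"travel":[8.2,-9.2,0],"delta_rot":[0,0,0]},{"claw":7.6,"travel":[12.3,-13.8,0],"delta_rot":[0,0,0]},{"claw":7.6,"travel":[16.4,-18.4,0],"delta_rot":[0,0,0]},{"claw":7.6,"travel":[20.4,-23,0],"delta_rot":[0,0,0]}]'
python3 -m crank '[{"claw":7.6,"travel":[4.1,-4.6,0],"delta_rot":[0,0,0]},{"claw":7.6,"travel":[8.2,-9.2,0],"delta_rot":[0,0,0]},{"claw":7.6,"travel":[12.3,-13.8,0],"delta_rot":[0,0,0]},{"claw":7.6,"travel":[16.4,-18.4,0],"delta_rot":[0,0,0]},{"claw":7.6,"travel":[20.4,-23,0],"delta_rot":[0,0,0]}]'
python3 -c "
from h import *
go([490,-5,220])"
```

```text
time_s: 1.12
tcp_pos: [325.8, -364.4, 221.3]
orientation: [0.989, 0.147, 0.0, 0.0]
ft_force: [1.7, -0.3, 1.2]
width: 76.3
grasp_force: 0.0
time_s: 1.75
tcp_pos: [453.8, -85.0, 221.4]
orientation: [0.989, 0.147, 0.001, 0.0]
ft_force: [1.1, -0.3, 0.9]
width: 76.0
grasp_force: 0.0
travel cm [ 5.8  -6.6   0.14] tcp [453.8 -85.  221.4] yaw 0.296 t 1.75
```

```bash
python3 -m crank '[{"claw":7.6,"travel":[3,-3.3,0],"delta_rot":[0,0,0]},{"claw":7.6,"travel":[5.8,-6.6,0],"delta_rot":[0,0,0]},{"claw":7.6,"travel":[5.8,-6.6,0],"delta_rot":[0,0,0]}]'
python3 - <<'E'
from h import *
p=robot.capture("wrist");cv2.imwrite("pics/w1.png",p["pixels"])
print(ray(p,(320,240)))
hsv=cv2.cvtColor(p["pixels"],cv2.COLOR_BGR2HSV)
for r in robot.look_for(p,"biscuit_1_center"):
    X=np.array(r["position"],float)
    uv=cv2.projectPoints(X.reshape(1,3),np.zeros(3),np.zeros(3),np.array(p["intrinsics"],float),np.array(p["D"],float))[0].ravel()
    print(round(r["conf"],2),c2w(p,X).round(1),uv.round(),hsv[int(uv[1]),int(uv[0])] if 0<=uv[1]<480 and 0<=uv[0]<640 else "")
go([547,4,220])
E
```

```text
time_s: 2.12
tcp_pos: [490.2, -2.9, 221.3]
orientation: [0.989, 0.151, 0.001, -0.001]
ft_force: [0.5, -0.6, 0.3]
width: 76.2
grasp_force: 0.0
(array([551.06266509,  17.43924864, 385.32875522]), array([-0.22246256, -0.06252842, -0.97297428]))
0.89 [342.9  37.8  14.7] [251. 329.] [172  88 212]
0.67 [470.3 -10.7  34.2] [325. 242.] [  9 155  51]
0.67 [ 622.4 -128.3   20.9] [483. 132.] [143 150 117]
travel cm [5.86 0.65 0.08] tcp [489.1  -6.9 220.8] yaw 0.296 t 2.225
```

View pics/w1.png

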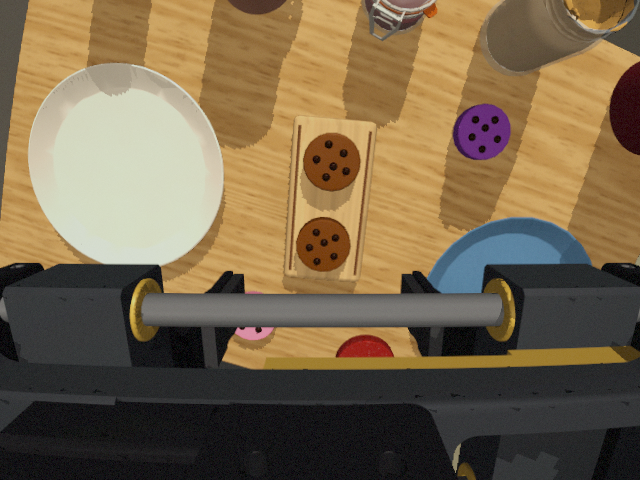

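The wrist view shows the far biscuit at (332,161), the near one at (323,244), and both finger backs. I'll fit the outlines here and triangulate with the top-view outlines.

```bash
python3 - <<'E'
from h import *
p=robot.capture("wrist");t=robot.capture("top")
def fit(p,c,r):
    x,y=c;hsv=cv2.cvtColor(p["pixels"],cv2.COLOR_BGR2HSV)
    h,s,v=cv2.split(hsv);m=((v<150)&((h<15)|(v<45))&((s>150)|(v<45))).astype(np.uint8);k=np.zeros_like(m);cv2.circle(k,c,r,1,-1);m&=k
    m=cv2.morphologyEx(m,cv2.MORPH_OPEN,np.ones((3,3)))
    q=max(cv2.findContours(m,cv2.RETR_EXTERNAL,cv2.CHAIN_APPROX_NONE)[0],key=cv2.contourArea)
    e=cv2.fitEllipse(cv2.convexHull(q));return np.array(e[0]),np.round(e[1],1)
for a,b in(((332,161),(290,219)),((323,244),(299,259))):
    u,su=fit(p,a,36);w,sw=fit(t,b,17)
    c1,d1=ray(p,u);c2,d2=ray(t,w)
    s=np.linalg.lstsq(np.c_[d1,-d2],c2-c1,rcond=None)[0];A=c1+s[0]*d1;B=c2+s[1]*d2
    print(u.round(1),su,w.round(1),sw,"tri",A.round(1),B.round(1),"wrist z38",onz(p,u,38).round(1),"top",onz(t,w,38).round(1),"depth z",np.median([pix(p,u+[i,j])[2] for i in range(-9,10,3) for j in range(-9,10,3)]).round(1))
for o in("blue_plate","cream_plate"):
    pass
E
```

```text
Traceback (most recent call last):
ValueError: max() iterable argument is empty
```

```bash
python3 - <<'E'
from h import *
p=robot.capture("wrist");t=dict(robot.capture("top"));t["pixels"]=cv2.imread("pics/top0.png")
def fit(p,c,r):
    h,s,v=cv2.split(cv2.cvtColor(p["pixels"],cv2.COLOR_BGR2HSV))
    m=((v<150)&((h<15)|(v<45))&((s>150)|(v<45))).astype(np.uint8);k=np.zeros_like(m);cv2.circle(k,c,r,1,-1);m&=k
    m=cv2.morphologyEx(m,cv2.MORPH_OPEN,np.ones((3,3)))
    q=max(cv2.findContours(m,cv2.RETR_EXTERNAL,cv2.CHAIN_APPROX_NONE)[0],key=cv2.contourArea)
    e=cv2.fitEllipse(cv2.convexHull(q));return np.array(e[0]),np.round(e[1],1)
for a,b in(((332,161),(290,219)),((323,244),(299,259))):
    u,su=fit(p,a,36);w,sw=fit(t,b,17)
    c1,d1=ray(p,u);c2,d2=ray(t,w)
    s=np.linalg.lstsq(np.c_[d1,-d2],c2-c1,rcond=None)[0];A=c1+s[0]*d1;B=c2+s[1]*d2
    print(u.round(1),su,w.round(1),sw,"tri",A.round(1),B.round(1),"wrist z38",onz(p,u,38).round(1),"top",onz(t,w,38).round(1),"depth z",np.median([pix(p,u+[i,j])[2] for i in range(-9,10,3) for j in range(-9,10,3)]).round(1))
go([546,4.5,120])
E
```

```text
[325.6 158.1] [56.7 57.3] [289.8 218.4] [27.6 27.8] tri [548.2   7.5  30.6] [549.    5.4  30.6] wrist z38 [548.3   7.6  38. ] top [547.9   5.1  38. ] depth z 38.2
[317.9 240.9] [52.8 54.3] [298.8 259.1] [27.7 28.1] tri [466.8  -9.1  30.5] [467.4 -11.1  30.5] wrist z38 [468.6  -8.7  38. ] top [466.9 -11.3  38. ] depth z 38.0
travel cm [ 5.84  0.43 10.08] tcp [488.9  -8.1 220.8] yaw 0.293 t 2.425
```

Both measurements agree to about 2 mm, with tops near 38 mm as the sizes given require. The far biscuit is at (548, 6) and the near one at (467.5, -10). I'll approach the far one.

```bash
python3 -m crank '[{"claw":7.6,"travel":[4,0.2,4],"delta_rot":[0,0,0]},{"claw":7.6,"travel":[6.1,0.3,9],"delta_rot":[0,0,0]},{"claw":7.6,"travel":[6.1,0.3,13],"delta_rot":[0,0,0]},{"claw":7.6,"travel":[6.1,0.3,13],"delta_rot":[0,0,0]},{"claw":7.6,"travel":[6.1,0.3,13],"delta_rot":[0,0,0]}]' 15
python3 -c "
from h import *
go([548,6,42])"
```

```text
time_s: 3.05
tcp_pos: [549.4, 7.8, 92.3]
orientation: [0.989, 0.147, 0.001, 0.0]
ft_force: [0.1, 0.1, -0.1]
width: 75.8
grasp_force: 0.0
travel cm [-0.19  0.13  5.03] tcp [549.4   7.8  92.3] yaw 0.295 t 3.05
```

```bash
python3 -m crank '[{"claw":7.6,"travel":[-0.2,0.1,3],"delta_rot":[0,0,0]},{"claw":7.6,"travel":[-0.2,0.1,4.5],"delta_rot":[0,0,0]},{"claw":7.6,"travel":[-0.2,0.1,5],"delta_rot":[0,0,0]},{"claw":7.6,"travel":[-0.2,0.1,5],"delta_rot":[0,0,0]}]' 15
python3 -m crank '[{"claw":5,"travel":[0,0,0],"delta_rot":[0,0,0]},{"claw":5,"travel":[0,0,0],"delta_rot":[0,0,0]},{"claw":5,"travel":[0,0,0],"delta_rot":[0,0,0]},{"claw":5,"travel":[0,0,0],"delta_rot":[0,0,0]},{"claw":5,"travel":[0,0,0],"delta_rot":[0,0,0]}]' 15
```

```text
time_s: 3.55
tcp_pos: [547.4, 6.8, 41.5]
orientation: [0.989, 0.147, 0.001, 0.0]
ft_force: [-0.0, 0.3, 0.7]
width: 75.9
grasp_force: 0.0
time_s: 4.18
tcp_pos: [546.8, 6.7, 40.9]
orientation: [0.989, 0.147, 0.0, 0.0]
ft_force: [-0.3, 0.3, -0.6]
width: 50.4
grasp_force: 0.0
```

```bash
python3 - <<'E'
from h import *
p=robot.capture("wrist");s=robot.capture("side")
cv2.imwrite("pics/g1.png",np.hstack([cv2.resize(p["pixels"],(400,300)),cv2.resize(s["pixels"][180:330,230:430],(400,300))]))
print(robot.get_state()["width"],robot.get_state()["grasp_force"])
E
```

```text
50.243688002785845 0.0
```

View pics/g1.png

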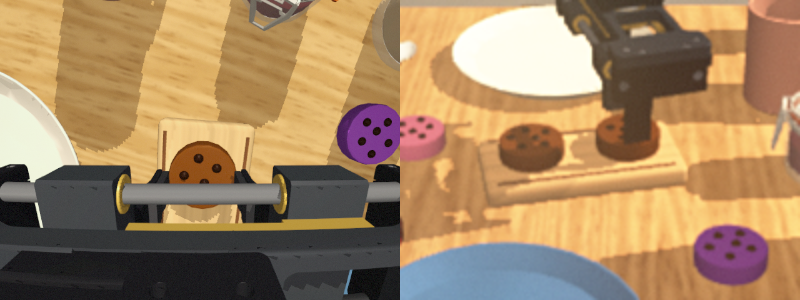

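The fingers reached 50 mm with no force, so there is no grip. The wrist half shows the biscuit at (203,175), apparently a little ahead of the pads. I'll open and measure it again.

```bash
python3 -m crank '[{"claw":7.6,"travel":[0,0,0],"delta_rot":[0,0,0]},{"claw":7.6,"travel":[0,0,0],"delta_rot":[0,0,0]},{"claw":7.6,"travel":[0,0,0],"delta_rot":[0,0,0]},{"claw":7.6,"travel":[0,0,-5],"delta_rot":[0,0,0]},{"claw":7.6,"travel":[0,0,-9],"delta_rot":[0,0,0]}]' 15
cat >> h.py <<'E'
def fit(p,c,r):
    h,s,v=cv2.split(cv2.cvtColor(p["pixels"],cv2.COLOR_BGR2HSV))
    m=((v<150)&((h<15)|(v<45))&((s>150)|(v<45))).astype(np.uint8);k=np.zeros_like(m);cv2.circle(k,c,r,1,-1);m&=k
    m=cv2.morphologyEx(m,cv2.MORPH_OPEN,np.ones((3,3)))
    q=max(cv2.findContours(m,cv2.RETR_EXTERNAL,cv2.CHAIN_APPROX_NONE)[0],key=cv2.contourArea)
    e=cv2.fitEllipse(cv2.convexHull(q));return np.array(e[0]),np.round(e[1],1)
E
python3 - <<'E'
from h import *
p=robot.capture("wrist");cv2.imwrite("pics/w2.png",p["pixels"])
go([548,6,42])
R,t=cam(p)
for X in([548,6,38],[467,-10,38]):
    print(cv2.projectPoints(np.array([X],float),p["rvec"],p["tvec"],p["intrinsics"],p["D"])[0].ravel())
s=robot.get_state();T=Ro.from_quat(s["orientation"]).as_matrix();print(T.round(3))
for f in (35,-35):print("tip",cv2.projectPoints((np.array(s["tcp_pos"])+T@[0,f,19])[None],p["rvec"],p["tvec"],p["intrinsics"],p["D"])[0].ravel())
E
```

```text
time_s: 4.9
tcp_pos: [546.9, 6.8, 132.1]
orientation: [0.989, 0.147, 0.0, -0.0]
ft_force: [0.5, -0.5, -0.6]
width: 75.5
grasp_force: 0.0
travel cm [-0.35  0.04  9.53] tcp [550.3   7.4 137.4] yaw 0.296 t 4.95
[325.40544646 242.46044341]
[314.80157615 341.44178018]
[[ 0.956  0.292  0.01 ]
 [ 0.292 -0.957  0.   ]
 [ 0.009  0.003 -1.   ]]
tip [392.06171092 273.88908788]
tip [259.19532588 273.76371914]
```

View pics/w2.png

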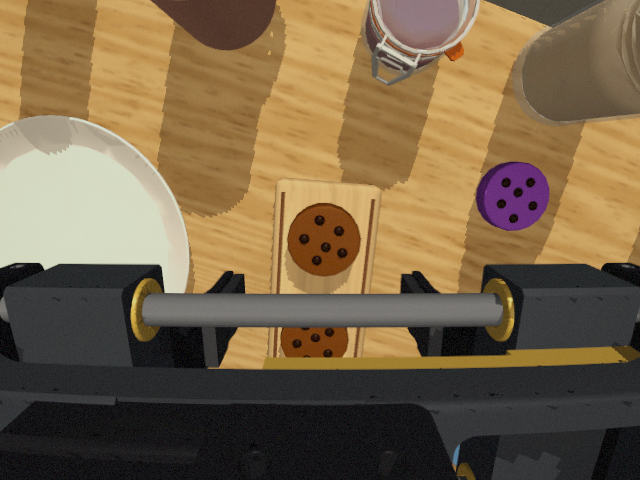

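The biscuit is at (324,240), where it was expected, so it hasn't moved. The fingers must have closed above it, so I'll check the true fingertip height by depth.

```bash
python3 - <<'E'
from h import *
p=robot.capture("wrist");s=robot.capture("side");st=robot.get_state()
print(st["tcp_pos"],st["width"])
for nm,q in(("wrist",p),("side",s)):
    z=q["z_map"];R,t=cam(q);v,u=np.mgrid[0:480,0:640]
    n=cv2.undistortPoints(np.c_[u.ravel(),v.ravel()].astype(float).reshape(-1,1,2),q["intrinsics"],q["D"]).reshape(-1,2)
    zz=z.ravel();W=(np.c_[n*zz[:,None],zz]-t)@R
    T=Ro.from_quat(st["orientation"]).as_matrix();L=(W-np.array(st["tcp_pos"]))@T
    m=(zz>0)&(abs(L[:,0])<16)&(abs(L[:,1])<75)&(L[:,2]>-60)&(L[:,2]<60)
    for sg in(-1,1):
        k=m&(L[:,1]*sg>0); print(nm,sg,k.sum(), np.percentile(L[k],[0,2,25,50,75,98,100],axis=0).round(1).tolist() if k.sum() else "")
cv2.imwrite("pics/s2.png",cv2.resize(s["pixels"][130:300,230:430],(800,600)))
E
```

```text
[548.4283327    6.85633612 133.03016768] 75.63976341364308
wrist -1 1816 [[-9.8, -49.1, -60.0], [-8.1, -47.6, -59.2], [-3.1, -43.9, -55.2], [2.9, -41.2, -50.6], [10.5, -39.4, -25.9], [12.6, -38.9, -7.6], [13.0, -38.7, -5.2]]
wrist 1 1555 [[-8.7, 35.9, -60.0], [-7.5, 36.2, -59.1], [-0.6, 36.7, -55.1], [4.8, 38.3, -44.5], [10.9, 41.2, -22.9], [12.7, 45.1, -7.3], [13.2, 46.5, -5.2]]
side -1 197 [[-10.4, -50.9, -49.6], [-9.8, -47.1, -41.0], [-8.0, -39.7, -27.3], [-3.9, -38.2, -18.6], [1.9, -36.9, -11.8], [10.7, -34.9, -5.8], [11.0, -33.0, -4.8]]
side 1 476 [[-10.5, 43.8, -59.7], [-10.0, 44.7, -59.1], [-5.7, 47.4, -46.6], [0.3, 48.9, -33.0], [6.4, 51.8, -19.1], [12.4, 55.4, -6.6], [13.2, 56.9, -5.2]]
```

View pics/s2.png

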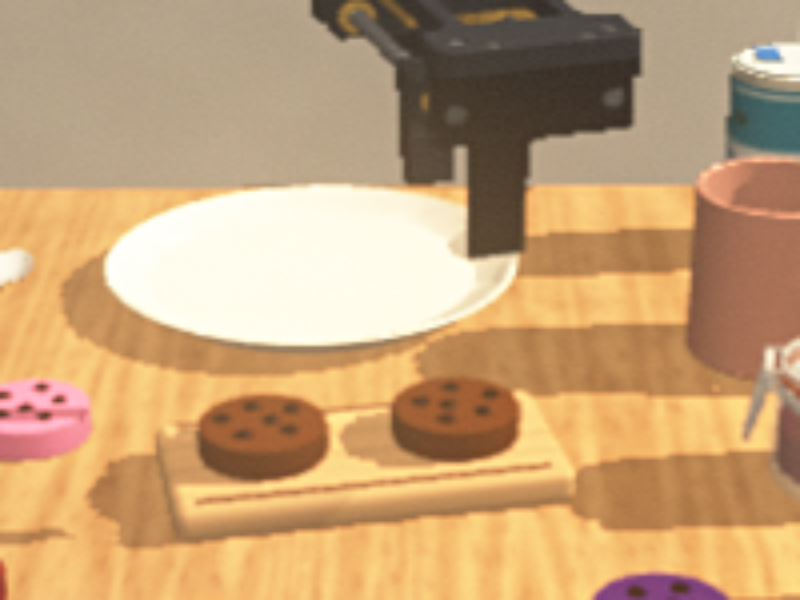

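Both cameras put the fingertips 5 mm behind the reported TCP, where the stated figure is 19 mm ahead, so my first close passed above the biscuit. I'll use tip height = reported z + 5 mm. A tip at about 24 mm then needs TCP z = 19.

```bash
python3 -c "
from rig import robot; print(robot.tips_ahead)"
python3 -m crank '[{"claw":7.6,"travel":[0,0,5],"delta_rot":[0,0,0]},{"claw":7.6,"travel":[0,0,9],"delta_rot":[0,0,0]},{"claw":7.6,"travel":[0,0,10.8],"delta_rot":[0,0,0]},{"claw":7.6,"travel":[0,0,11.3],"delta_rot":[0,0,0]},{"claw":7.6,"travel":[0,0,11.3],"delta_rot":[0,0,0]}]' 15
python3 -m crank '[{"claw":5,"travel":[0,0,0],"delta_rot":[0,0,0]},{"claw":5,"travel":[0,0,0],"delta_rot":[0,0,0]},{"claw":5,"travel":[0,0,0],"delta_rot":[0,0,0]},{"claw":5,"travel":[0,0,0],"delta_rot":[0,0,0]},{"claw":5,"travel":[0,0,0],"delta_rot":[0,0,0]}]' 15
```

```text
19.0
time_s: 5.68
tcp_pos: [544.7, 6.5, 18.7]
orientation: [0.989, 0.147, -0.003, 0.001]
ft_force: [-7.5, -0.6, 12.2]
width: 75.9
grasp_force: 5.9
time_s: 6.3
tcp_pos: [547.9, 7.2, 18.7]
orientation: [0.989, 0.147, 0.001, -0.0]
ft_force: [-0.9, 0.9, 6.7]
width: 55.0
grasp_force: 16.1
```

Gripped at 55 mm with 16 N. Now lift and carry to the blue plate at (456.5, -236).

```bash
python3 -m crank '[{"claw":5,"travel":[0,0,-2],"delta_rot":[0,0,0]},{"claw":5,"travel":[0,0,-6],"delta_rot":[0,0,0]},{"claw":5,"travel":[0,0,-10],"delta_rot":[0,0,0]},{"claw":5,"travel":[-2,2.6,-10],"delta_rot":[0,0,0]},{"claw":5,"travel":[-5,6.5,-10],"delta_rot":[0,0,0]}]'
python3 -m crank '[{"claw":5,"travel":[-3,3.9,0],"delta_rot":[0,0,0]},{"claw":5,"travel":[-6,7.8,0],"delta_rot":[0,0,0]},{"claw":5,"travel":[-9,11.7,0],"delta_rot":[0,0,0]},{"claw":5,"travel":[-10.8,14.1,0],"delta_rot":[0,0,0]},{"claw":5,"travel":[-10.8,14.1,0],"delta_rot":[0,0,0]}]'
python3 - <<'E'
from h import *
p=robot.capture("side");cv2.imwrite("pics/s3.png",cv2.resize(p["pixels"][150:420,150:420],(600,600)))
go([456.5,-236,7])
E
```

```text
time_s: 6.92
tcp_pos: [518.7, -69.6, 118.6]
orientation: [0.989, 0.149, 0.001, 0.0]
ft_force: [1.1, -0.9, -0.7]
width: 55.2
grasp_force: 15.0
time_s: 7.55
tcp_pos: [454.5, -239.4, 117.6]
orientation: [0.989, 0.145, -0.0, 0.0]
ft_force: [1.0, -0.3, -1.0]
width: 55.4
grasp_force: 15.0
travel cm [ 0.15 -0.09 11.07] tcp [ 455.4 -237.3  117.7] yaw 0.293 t 7.6
```

View pics/s3.png

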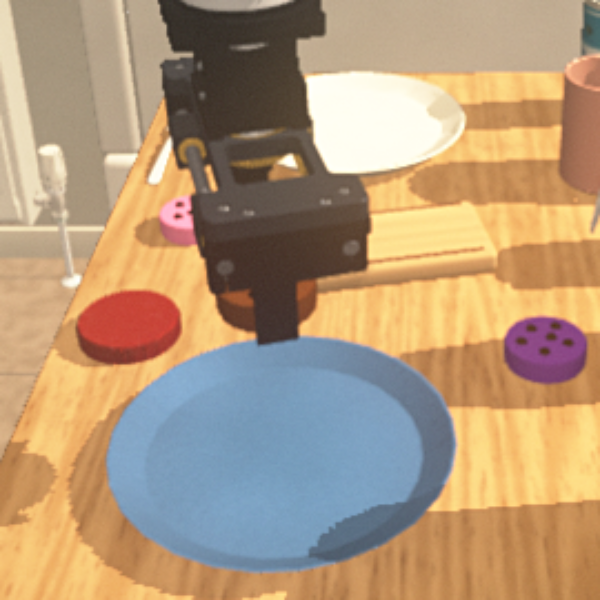

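The biscuit is held level at (265,300) in the crop, above the blue plate. Lowering in stages.

```bash
python3 -m crank '[{"claw":5,"travel":[0.1,-0.1,4],"delta_rot":[0,0,0]},{"claw":5,"travel":[0.1,-0.1,8],"delta_rot":[0,0,0]},{"claw":5,"travel":[0.1,-0.1,9.8],"delta_rot":[0,0,0]},{"claw":5,"travel":[0.1,-0.1,10.5],"delta_rot":[0,0,0]},{"claw":5,"travel":[0.1,-0.1,10.7],"delta_rot":[0,0,0]}]'
python3 -m crank '[{"claw":5,"travel":[0,0,0.2],"delta_rot":[0,0,0]},{"claw":5,"travel":[0,0,0.2],"delta_rot":[0,0,0]}]'
```

```text
time_s: 8.22
tcp_pos: [457.3, -235.0, 11.4]
orientation: [0.989, 0.148, 0.001, 0.0]
ft_force: [0.1, -1.1, 0.0]
width: 55.1
grasp_force: 15.0
time_s: 8.48
tcp_pos: [456.9, -235.5, 9.5]
orientation: [0.989, 0.147, 0.001, 0.0]
ft_force: [0.0, -0.4, -0.1]
width: 55.2
grasp_force: 15.0
```

```bash
python3 -m crank '[{"claw":5,"travel":[0,0,0.1],"delta_rot":[0,0,0]},{"claw":5,"travel":[0,0,0.2],"delta_rot":[0,0,0]},{"claw":5,"travel":[0,0,0.2],"delta_rot":[0,0,0]}]'
python3 -m crank '[{"claw":5,"travel":[0,0,0.1],"delta_rot":[0,0,0]},{"claw":5,"travel":[0,0,0.1],"delta_rot":[0,0,0]}]'
```

```text
time_s: 8.85
tcp_pos: [456.4, -235.2, 6.8]
orientation: [0.989, 0.147, -0.0, 0.0]
ft_force: [0.1, -0.4, -0.3]
width: 55.6
grasp_force: 15.0
time_s: 9.1
tcp_pos: [456.5, -235.2, 5.8]
orientation: [0.989, 0.147, 0.0, 0.0]
ft_force: [-0.1, -0.4, 0.5]
width: 55.2
grasp_force: 15.0
```

```bash
python3 -m crank '[{"claw":5,"travel":[0,0,0.1],"delta_rot":[0,0,0]},{"claw":5,"travel":[0,0,0.1],"delta_rot":[0,0,0]}]'
python3 -m crank '[{"claw":5,"travel":[0,0,0.05],"delta_rot":[0,0,0]},{"claw":5,"travel":[0,0,0.05],"delta_rot":[0,0,0]}]'
```

```text
time_s: 9.35
tcp_pos: [456.5, -235.2, 5.7]
orientation: [0.989, 0.147, -0.0, 0.0]
ft_force: [-2.1, 0.6, 7.8]
width: 55.3
grasp_force: 18.6
time_s: 9.6
tcp_pos: [456.5, -235.2, 5.7]
orientation: [0.989, 0.147, -0.0, 0.0]
ft_force: [-3.6, 1.0, 13.0]
width: 55.3
grasp_force: 20.0
```

Contact at z = 5.7. I'll back off slightly, release and go up.

```bash
python3 -m crank '[{"claw":5,"travel":[0,0,-0.15],"delta_rot":[0,0,0]},{"claw":7.6,"travel":[0,0,-0.15],"delta_rot":[0,0,0]},{"claw":7.6,"travel":[0,0,-0.15],"delta_rot":[0,0,0]},{"claw":7.6,"travel":[0,0,-0.15],"delta_rot":[0,0,0]},{"claw":7.6,"travel":[0,0,-0.15],"delta_rot":[0,0,0]}]'
python3 -m crank '[{"claw":7.6,"travel":[0,0,-3],"delta_rot":[0,0,0]},{"claw":7.6,"travel":[0,0,-8],"delta_rot":[0,0,0]},{"claw":7.6,"travel":[0,0,-12],"delta_rot":[0,0,0]},{"claw":7.6,"travel":[0,0,-12],"delta_rot":[0,0,0]}]'
python3 - <<'E'
from h import *
p=robot.capture("wrist");cv2.imwrite("pics/w4.png",p["pixels"])
for r in robot.look_for(p,"biscuit_1_center")+robot.look_for(p,"blue_plate"):print(round(r["conf"],2),c2w(p,r["position"]).round(1))
go([467.5,-10,125])
E
```

```text
time_s: 10.22
tcp_pos: [456.5, -235.1, 5.8]
orientation: [0.989, 0.147, 0.0, -0.0]
ft_force: [-0.7, 1.2, 0.5]
width: 75.2
grasp_force: 0.4
time_s: 10.72
tcp_pos: [458.6, -236.3, 128.9]
orientation: [0.989, 0.147, 0.003, 0.002]
ft_force: [-0.0, -0.2, -1.1]
width: 75.9
grasp_force: 0.0
0.74 [468.  -15.1  30.1]
0.7 [ 602.4 -141.9   22.3]
0.69 [373.5  17.    6.1]
0.62 [ 482.6 -226.5    7.3]
travel cm [  7.71 -21.19  -0.  ] tcp [ 455.5 -235.1  124.9] yaw 0.295 t 10.875
```

View pics/w4.png

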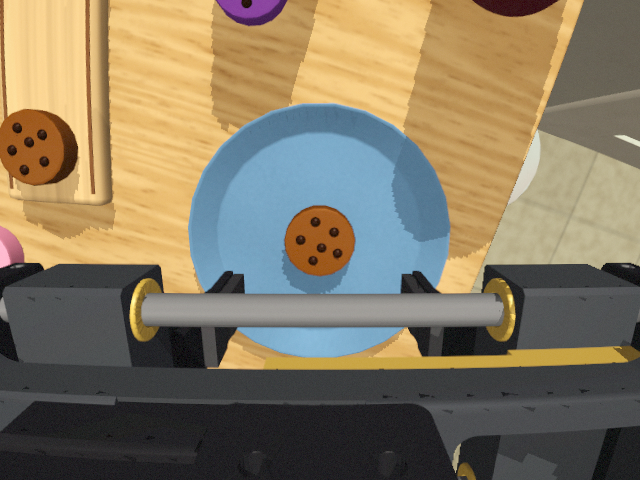

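The biscuit lies flat at (320,240), in the middle of the blue plate at (320,231). Now the other one.

```bash
python3 -m crank '[{"claw":7.6,"travel":[1.9,-5.2,0],"delta_rot":[0,0,0]},{"claw":7.6,"travel":[3.8,-10.4,0],"delta_rot":[0,0,0]},{"claw":7.6,"travel":[5.7,-15.6,0],"delta_rot":[0,0,0]},{"claw":7.6,"travel":[7.7,-21.2,0],"delta_rot":[0,0,0]},{"claw":7.6,"travel":[7.7,-21.2,0],"delta_rot":[0,0,0]}]'
python3 - <<'E'
from h import *
robot.capture("wrist")
p=robot.capture("wrist")
u=cv2.projectPoints(np.array([[467.5,-10,38.]]),p["rvec"],p["tvec"],p["intrinsics"],p["D"])[0].ravel()
f,s=fit(p,tuple(int(x) for x in u),45);print(u,f,s,onz(p,f,38).round(1))
go([467.5,-10,20])
E
```

```text
time_s: 11.5
tcp_pos: [467.4, -4.7, 124.8]
orientation: [0.988, 0.152, -0.001, -0.001]
ft_force: [-0.5, -0.8, -0.6]
width: 75.7
grasp_force: 0.0
[327.12023623 246.3301941 ] [325.78115845 244.56388855] [73.9 74.4] [468.5  -8.7  38. ]
travel cm [ 0.03  0.04 10.46] tcp [467.3  -9.7 124.6] yaw 0.298 t 11.6
```

```bash
python3 -m crank '[{"claw":7.6,"travel":[0.1,0,4.5],"delta_rot":[0,0,0]},{"claw":7.6,"travel":[0.1,0,8.5],"delta_rot":[0,0,0]},{"claw":7.6,"travel":[0.1,0,10],"delta_rot":[0,0,0]},{"claw":7.6,"travel":[0.1,0,10.4],"delta_rot":[0,0,0]},{"claw":7.6,"travel":[0.1,0,10.4],"delta_rot":[0,0,0]}]' 15
python3 -m crank '[{"claw":5,"travel":[0,0,0],"delta_rot":[0,0,0]},{"claw":5,"travel":[0,0,0],"delta_rot":[0,0,0]},{"claw":5,"travel":[0,0,0],"delta_rot":[0,0,0]},{"claw":5,"travel":[0,0,0],"delta_rot":[0,0,0]},{"claw":5,"travel":[0,0,0],"delta_rot":[0,0,0]}]' 15
```

```text
time_s: 12.22
tcp_pos: [470.0, -10.0, 22.5]
orientation: [0.989, 0.147, 0.001, 0.0]
ft_force: [0.8, 0.3, 0.1]
width: 76.1
grasp_force: 0.0
time_s: 12.85
tcp_pos: [469.6, -9.7, 22.3]
orientation: [0.989, 0.147, 0.0, 0.0]
ft_force: [-0.9, 0.4, 6.0]
width: 55.3
grasp_force: 15.0
```

```bash
python3 -m crank '[{"claw":5,"travel":[0,0,-2],"delta_rot":[0,0,0]},{"claw":5,"travel":[0,0,-6],"delta_rot":[0,0,0]},{"claw":5,"travel":[0,0,-10],"delta_rot":[0,0,0]},{"claw":5,"travel":[1,-3,-10],"delta_rot":[0,0,0]},{"claw":5,"travel":[2.5,-7.5,-10],"delta_rot":[0,0,0]}]'
python3 -m crank '[{"claw":5,"travel":[1.6,-4.5,0],"delta_rot":[0,0,0]},{"claw":5,"travel":[3.2,-9,0],"delta_rot":[0,0,0]},{"claw":5,"travel":[4.5,-13,0],"delta_rot":[0,0,0]},{"claw":5,"travel":[4.5,-13.3,0],"delta_rot":[0,0,0]},{"claw":5,"travel":[4.5,-13.3,0],"delta_rot":[0,0,0]}]'
python3 -c "
from h import *
robot.capture('top')
go([476.4,209.5,11])"
```

```text
time_s: 13.48
tcp_pos: [471.7, 68.6, 122.2]
orientation: [0.989, 0.145, 0.001, 0.001]
ft_force: [1.1, 0.3, -1.1]
width: 55.2
grasp_force: 15.0
time_s: 14.1
tcp_pos: [475.1, 209.2, 121.4]
orientation: [0.989, 0.148, -0.001, 0.0]
ft_force: [0.2, 0.3, -1.0]
width: 55.4
grasp_force: 15.0
travel cm [ 0.15 -0.09 11.04] tcp [475.4 208.4 121.4] yaw 0.295 t 14.15
```

```bash
python3 -m crank '[{"claw":5,"travel":[0.1,-0.1,4],"delta_rot":[0,0,0]},{"claw":5,"travel":[0.1,-0.1,8],"delta_rot":[0,0,0]},{"claw":5,"travel":[0.1,-0.1,10],"delta_rot":[0,0,0]},{"claw":5,"travel":[0.1,-0.1,10.8],"delta_rot":[0,0,0]},{"claw":5,"travel":[0.1,-0.1,10.8],"delta_rot":[0,0,0]}]'
python3 -m crank '[{"claw":5,"travel":[0,0,0.1],"delta_rot":[0,0,0]},{"claw":5,"travel":[0,0,0.2],"delta_rot":[0,0,0]},{"claw":5,"travel":[0,0,0.2],"delta_rot":[0,0,0]}]'
python3 -m crank '[{"claw":5,"travel":[0,0,0.1],"delta_rot":[0,0,0]},{"claw":5,"travel":[0,0,0.1],"delta_rot":[0,0,0]}]'
```

```text
time_s: 14.78
tcp_pos: [476.5, 210.1, 13.8]
orientation: [0.989, 0.147, -0.0, 0.0]
ft_force: [-0.2, 0.1, 0.3]
width: 55.3
grasp_force: 15.0
time_s: 15.15
tcp_pos: [476.5, 211.0, 12.2]
orientation: [0.989, 0.147, 0.0, -0.0]
ft_force: [1.0, 0.0, -0.4]
width: 55.4
grasp_force: 15.0
time_s: 15.4
tcp_pos: [476.2, 211.0, 10.8]
orientation: [0.989, 0.147, 0.0, 0.0]
ft_force: [-0.2, -0.5, -0.5]
width: 55.2
grasp_force: 15.0
```

```bash
python3 -m crank '[{"claw":5,"travel":[0,0,0.1],"delta_rot":[0,0,0]},{"claw":5,"travel":[0,0,0.1],"delta_rot":[0,0,0]}]'
python3 -m crank '[{"claw":5,"travel":[0,0,0.1],"delta_rot":[0,0,0]},{"claw":5,"travel":[0,0,0.1],"delta_rot":[0,0,0]}]'
```

```text
time_s: 15.65
tcp_pos: [476.3, 211.0, 9.8]
orientation: [0.989, 0.147, 0.0, 0.0]
ft_force: [0.3, -0.5, 0.2]
width: 55.6
grasp_force: 15.0
time_s: 15.9
tcp_pos: [476.3, 211.0, 9.7]
orientation: [0.989, 0.147, 0.0, 0.0]
ft_force: [-2.4, -1.2, 10.1]
width: 55.8
grasp_force: 15.0
```

Contact. Release, lift and look.

```bash
python3 -m crank '[{"claw":5,"travel":[0,0,-0.1],"delta_rot":[0,0,0]},{"claw":7.6,"travel":[0,0,-0.1],"delta_rot":[0,0,0]},{"claw":7.6,"travel":[0,0,-0.1],"delta_rot":[0,0,0]},{"claw":7.6,"travel":[0,0,-0.1],"delta_rot":[0,0,0]},{"claw":7.6,"travel":[0,0,-0.1],"delta_rot":[0,0,0]}]'
python3 -m crank '[{"claw":7.6,"travel":[0,0,-3],"delta_rot":[0,0,0]},{"claw":7.6,"travel":[0,0,-8],"delta_rot":[0,0,0]},{"claw":7.6,"travel":[0,0,-14],"delta_rot":[0,0,0]},{"claw":7.6,"travel":[0,0,-18],"delta_rot":[0,0,0]},{"claw":7.6,"travel":[0,0,-18],"delta_rot":[0,0,0]}]'
python3 - <<'E'
from h import *
p=robot.capture("wrist");s=robot.capture("side")
cv2.imwrite("pics/end.png",np.vstack([cv2.resize(p["pixels"],(400,300)),cv2.resize(s["pixels"],(400,300))]))
print(robot.get_state()["ft_force"])
E
```

```text
time_s: 16.52
tcp_pos: [476.2, 210.9, 9.7]
orientation: [0.989, 0.147, -0.0, 0.0]
ft_force: [0.5, -0.2, 0.2]
width: 75.4
grasp_force: 0.0
time_s: 17.15
tcp_pos: [478.1, 212.2, 193.2]
orientation: [0.989, 0.147, 0.004, -0.001]
ft_force: [0.2, -0.6, 0.3]
width: 75.9
grasp_force: 0.0
[-0.35669242 -0.16771853 -0.4121738 ]
```

View pics/end.png

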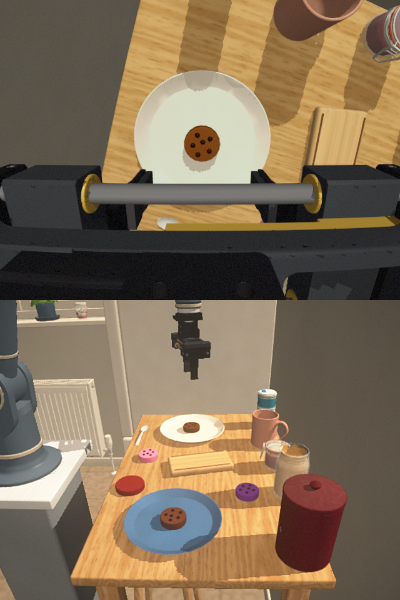

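The biscuits lie flat in the middle of the cream plate (191,427) and the blue plate (173,518). The board is empty and the arm is clear.

```bash
python3 -c "
from rig import robot
print(robot.finish_job())"
```

```text
the job is handed in; nothing more can be done
None
```

Both biscuits were set down flat in the middle of their plates, blue first and then cream, after one missed first grasp that left the biscuit where it was; the job was handed in at about 17 s, with no verdict shown.

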